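# Clamp a capped spray bottle in the hold-down stand

### The arm

A 6-joint arm with a two-finger parallel gripper is mounted at the origin on the work surface. World frame = base frame: x ahead of the robot, y to its left, z up, the work surface at z = 0. Lengths are in mm, angles in rad, forces in N, time in s.
With the tool pointing down it reaches from about 375 to 750 mm from the base axis. Payload 9 kg.
Tool frame: the origin (TCP) lies midway between the tips of the shut fingers; the grasp point (between the pads) lies 19 mm behind it; z points along the fingers, y is the line along which they close (so a half turn about z gives the same grasp; the last joint's range is limited). The gripper opens to 85 mm and grips with 20 to 120 N. Pads are 22 mm wide; open, the fingers measure 114 mm over their backs; the gripper's body (76 mm by 85 mm) begins 54 mm behind the grasp point. The pads swing forward as they close: fully open they stand 13 mm farther back than shut.
Start: joints at [1.068, 0.104, 0.097, 1.564, 0, 1.353], TCP at [168.583, 575.861, 231.331] pointing down, gripper open.
Joint ranges: [-2.99, 2.99], [-0.84, 1.86], [-1.1, 1.16], [-1.84, 2.11], [-1.51, 1.56], [-3.14, 3.14]. Speed limits (rad/s): [2.22, 2.22, 2.57, 3.14, 3.14, 3.14].

### API

Orientations are given as a rotation vector (axis times angle).
In Python, from cell import bot, cams, nets gives the robot as it stands. The module is installed in compiled form; this text tells all that it offers.
- The arm moves only by the tool servo_tool, never from a script. Its arguments are lists of equal length, an entry for each row: "grip": the finger opening in m, from 0 to 0.0854; "xyz": the shift along the tool's x, y, z in m, a list of three; "turn": the turn about the tool's z in degrees. A call has 1 to 10 rows; each row shifts and turns the commanded pose from where the row before left it, along the tool's axes as they then stand; what a row does not reach is not made up. A row lasts 1/10 s, in which the tool goes at most 50 mm and 8.59 degrees, less where a joint would pass 70% of its speed; a pose out of reach is approached as far as the arm can. A call with a gripper value outside its range is refused whole. The fingers move at their own pace and stop on an object; the grip force is fixed at half the most. Time passes only in rows, so rows that do not move let the fingers close. It gives the time, the measured TCP pose, the force, the opening and the grip force at its end, in the units of the state.
- bot.read_state(): the state, without advancing time (a new reading comes with each control period).
- cams.get_image(name): name is "side" or "top"; returns a dict with "image" (400x640x3 uint8, red, green, blue), "K" (3x3 intrinsics, pixels), "R" (3x3) and "t" (3): a world point X has camera coordinates R X + t. Camera axes: x right, y down, z forward; pixel columns grow to the right and rows downward; lengths in mm; the calibration is good to about 2 mm. A picture is of the moment at which its call begins. There is no depth.
- bot.sign_off(): hands the job in; it is judged then, once.
Trained networks look in a picture, given as the dict that the camera call returned (one of the last four; its "shot" number tells which), for a name from the list of things; names that differ only in an ending like _2 or _b are one class to them, and where a whole thing is asked for, a point or a joint stands for the part that bears it (a point fixed in the world has none). Each returns a list of dicts, best first, with "score" (0 to 1); they miss things now and then, are a little off and sometimes report something else, mostly with a low value. They report only what shows in the picture. A call takes as long as a camera call.
- nets.outline_of(picture, thing): "pixels" (400x640 bool, what is visible of it).
- nets.pinpoint(picture, thing): "location" ([x, y, z] in mm, in world coordinates, good to about 4 mm: a listed point, or the origin of a listed thing).
The state is a dict: "time_s": time; "joints": joint angles; "qvel": joint speeds; "tau": joint torques, N m; "position": TCP position; "tool_rot": TCP orientation; "ft_force": force on the tool from outside, world axes, zero at the start; "moment": the same for the moment, N m; "grip_width": opening from 0.0 (shut) to 1.0 (fully open); "grasp_force": force on a finger pad.
Only numpy, scipy, OpenCV 4.12 (cv2) and the standard library are available. Lean on these libraries where they do the work, as an engineer would, in place of code of your own. Each camera call takes 0.05 s, during which the arm holds its last target. There are 200 camera calls.

### The job

The spray bottle in the hold-down stand is waiting to be held under light spring pressure while its seal sets. Flip the stand's cam lever fully open to free the spindle (never force the knob while it is clamped), screw the knob down until the sprung plunger bears on the bottle's cap and has gone about half-way up into the spindle nose, never right up solid, and then flip the lever fully closed again to lock it. Do not shift the bottle, and leave everything else on the bench where it stands.

Things in the scene. Friction and masses are not known exactly. Their poses are not given: they have to be found in the camera images.
- stand: Fixed hold-down stand. Origin on the bench under the vertical spindle axis, z up. Black base 190 x 250 mm, top 27 mm up; steel column (top 235 mm up) 115 mm to +y carries a grey arm, 198 to 226 mm up, over the bottle. The arm's -y end is a slit clamp whose ears (48 mm wide over nut and washer) reach 62 mm to -y; its cam lever is on the -x side. Only knob, spindle, plunger and lever move.
- knob_mid (a point): Centre of the gripping band of the round black ribbed knob on top of the spindle, on its vertical axis. Knob 50 mm in diameter, 40 mm tall; the straight band runs from 12 mm below to 14 mm above this point, the top is 18 mm above, the underside 22 mm below. It goes down and up with the spindle as it turns. Free all round; the arm's top stays at least 13 mm below the underside.
- knob (a joint): Knob angle in rad, growing clockwise seen from above, range 0 to 8.2; starts at 0.6 to 2.3. Right-hand fast thread: clockwise lowers knob and spindle by 20 mm a turn (3.18 mm per rad). It turns at about 0.1 N m and stays where it is left, also against the plunger's spring. It must not be turned while the lever clamps the spindle.
- plunger (a joint): How far the sprung plunger has gone up into the spindle nose, in m: 0 hanging free, 0.014 solid. Spring about 3 N at the start and 1 N per mm more. A dark ring groove round its bright 16 mm rod, half-way along the visible length, reaches the edge of the nose at about 0.007.
- pad_face (a point): Centre of the flat underside of the plunger's round rubber pad (33 mm in diameter, 8 mm thick with its steel backing), on the spindle's axis. It starts 3 to 9 mm above the bottle's cap.
- nose (a point): Centre of the lower end of the spindle nose (steel, 25 mm in diameter), on the axis. With the plunger hanging free it is 22 mm above pad_face, less by the plunger's travel.
- lever (a joint): Angle of the aluminium cam lever in rad: 0 fully closed (pointing along the stand's -y), growing clockwise seen from above to 1.75 at the open stop (at 1.57 it points along the stand's -x, out from the arm). Starts at 0 to 0.08. It sweeps level at constant height, needs about 0.2 N m and stays where it is left. Below about 0.4 the spindle is clamped.
- lever_pivot (a point): The lever's vertical pivot axis, at mid-height of the lever (212 mm above the bench).
- lever_pad (a point): Middle of the lever's finger pad, 78 mm from lever_pivot, 212 mm above the bench. Here the lever is a bar about 10 mm thick (level, across its length) and 20 mm tall (10 up and 10 down from this point); it ends 16 mm farther out. Both sides are free for at least 25 mm; nothing within 80 mm below it.
- bottle: The capped spray bottle in the stand: dark blue body 38 mm in diameter, brass-coloured collar, white cap 17 mm in diameter, 115 mm tall overall; loose, standing on the base plate against a white V-block. Origin at the centre of its underside, z up; its top is 115 mm above.
- bottle_b: Bystander: the same kind of spray bottle, standing on the bench by the -y end of the stand. Origin at the centre of its underside.
- bottle_c: Bystander: the same kind of spray bottle, standing on the bench on the far side (+x) of the stand. Origin at the centre of its underside.
- cup: Bystander: open steel cup 72 mm in diameter, 45 mm tall, on the robot's side of the stand. Origin at the centre of its underside.
- jar: Bystander: amber glass jar with a white lid, 60 mm in diameter, 52 mm tall, on the far side of the stand. Origin at the centre of its underside.
- wrench: Bystander: steel wrench 160 mm long lying on the bench, left of the stand. Origin at the centre of its underside.
- overcap: Bystander: white overcap 42 mm in diameter, 54 mm tall, standing on the bench, right of the stand. Origin at the centre of its underside.

How it is judged:
By the outcome, as a careful person would: the job done as asked, in the order asked, and still so for the second after the job is handed in, with the robot touching nothing.
It also fails if it takes over 72 s, if anything falls off the work surface, if the arm or the gripper's body presses on something with over 40 N, if the wrist force passes 120 N, or if a joint passes its speed limit or range.

## Working session

There is one attempt and no reset: what is moved stays moved. The work goes in short steps, Python scripts to look and compute and a tool call to move; the robot and the scene stay as the last step left them, time stands still between calls to the robot, and variables do not carry over. Pictures are saved under pics/ and viewed, at most 10 in all, crops included, and the job is handed in when it is done.

Besides the shell and the picture viewer there is one more tool, called after "Emit:" by a JSON object that holds its "name" and its "arguments". servo_tool: Moves the arm, as the interface text tells. Its arguments: {"type":"object","properties":{"grip":{"type":"array","items":{"type":"number"}},"xyz":{"type":"array","items":{"type":"array","items":{"type":"number"}}},"turn":{"type":"array","items":{"type":"number"}}},"required":["grip","xyz","turn"]}

```bash
mkdir -p pics; cat > h.py <<'E'
from cell import bot,cams,nets
import numpy as np,cv2
from scipy.spatial.transform import Rotation as Ro
def save(p,n,crop=None,s=1):
    im=p["image"][:,:,::-1]
    if crop: a,b,c,d=crop; im=im[b:d,a:c]
    cv2.imwrite("pics/"+n,cv2.resize(im,None,fx=s,fy=s,interpolation=cv2.INTER_CUBIC))
def proj(p,X):
    c=p["R"]@np.array(X,float)+p["t"]; u=p["K"]@c; return u[:2]/u[2]
E
python3 - <<'E'
from h import *
s=bot.read_state();print(s["time_s"],s["position"],s["tool_rot"],Ro.from_rotvec(s["tool_rot"]).as_matrix().round(3).tolist(),s["grip_width"],s["ft_force"])
P={n:cams.get_image(n) for n in("side","top")}
save(P["side"],"s0.png");save(P["top"],"t0.png")
for n,p in P.items():
    print(n,"cam",(-p["R"].T@p["t"]).round())
    for t in "stand knob_mid pad_face nose lever_pivot lever_pad bottle cup jar wrench overcap".split():
        for r in nets.pinpoint(p,t)[:3]: print(n,t,np.round(r["location"],1),round(r["score"],2))
E
```

```text
0.0 [168.39019917 575.53858035 230.5187315 ] [-4.45784231e-01 -3.10930272e+00  1.95173029e-03] [[-0.96, 0.281, -0.001], [0.281, 0.96, -0.001], [0.0, -0.001, -1.0]] 1.0040997354306294 [ 0.5002474  -0.48728194 -0.19767318]
side cam [  81. -886.  720.]
side stand [548.7 114.3   1.1] 0.79
side knob_mid [548.9 114.2 279.3] 0.57
side pad_face [554.2 115.1 146.3] 0.56
side nose [552.8 111.8 169.3] 0.76
side lever_pivot [508.5  80.1 214.5] 0.64
side lever_pad [473.3   2.6 213.1] 0.63
side lever_pad [410.4 368.    1.2] 0.6
side bottle [551.6 114.1  30. ] 0.57
side bottle [480.8 -34.6   3.1] 0.57
side bottle [661.3  -4.7  -3.2] 0.56
side cup [415.6 246.8  -1.4] 0.76
side jar [ 7.149e+02  1.906e+02 -3.000e-01] 0.78
side wrench [ 4.067e+02  3.700e+02 -1.000e-01] 0.67
side wrench [550.8 113.2 167.4] 0.16
side overcap [ 403.1 -373.9   -1.4] 0.64
side overcap [549.7 117.4 279.2] 0.61
top cam [ 375.    3. 1223.]
top stand [5.496e+02 1.155e+02 5.000e-01] 0.73
top knob_mid [548.5 116.6 283.7] 0.65
top nose [ 4.133e+02  3.719e+02 -2.000e-01] 0.52
top lever_pivot [511.2  77.2 214. ] 0.43
top lever_pad [478.8   3.  212.9] 0.61
top bottle [663.6  -8.5   1.8] 0.72
top bottle [481.7 -27.2  -0.7] 0.7
top bottle [552.2 113.2  28.6] 0.61
top cup [419.1 245.3  -2.1] 0.9
top jar [714.4 190.4   1.4] 0.61
top wrench [4.128e+02 3.709e+02 3.000e-01] 0.73
top wrench [418.  243.6   1. ] 0.69
top overcap [ 407.5 -376.1   -1.5] 0.6
```

```bash
python3 -c "
import cv2,numpy as np
a=cv2.imread('pics/s0.png');b=cv2.imread('pics/t0.png')
cv2.imwrite('pics/b0.png',cv2.resize(np.vstack([a,b]),(480,600)))"
```

```text
(no output)
```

View pics/s0.png

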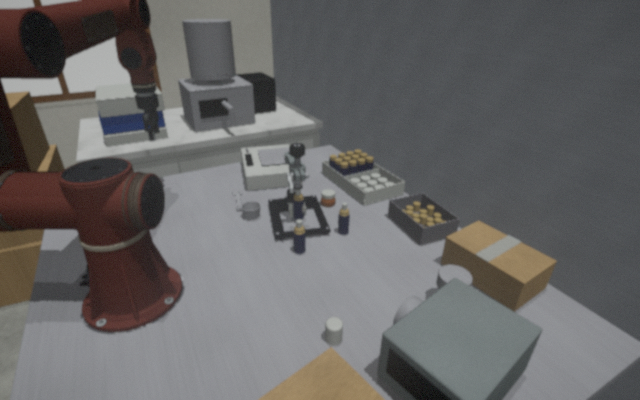

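View pics/t0.png

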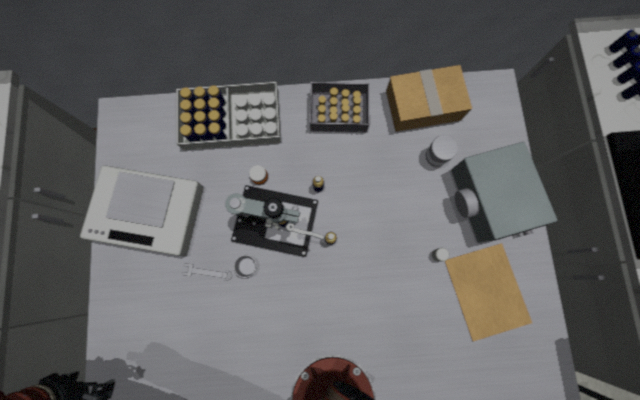

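The side view shows the stand at about (298,215) with the knob at (297,150). In the top view the stand base spans (247,187)–(306,254), the knob is at (273,208), and the lever runs from about (290,226) to (325,237), above bottle_b at (330,238). Next I'll refine the pose.

```bash
python3 - <<'E'
from h import *
A={}
for i in range(4):
  for n in("side","top"):
    p=cams.get_image(n)
    for t in "stand knob_mid lever_pivot lever_pad nose pad_face".split():
        for r in nets.pinpoint(p,t)[:1]: A.setdefault((t,n),[]).append(r["location"])
    if n=="top" : T=p
    else: S=p
for k,v in A.items(): print(k,np.mean(v,0).round(1),np.std(v,0).round(1))
# base quad from top: dark base
def pl(p,uv,z):
    d=p["R"].T@np.linalg.inv(p["K"])@np.array([*uv,1.]);c=-p["R"].T@p["t"];return c+d*(z-c[2])/d[2]
q=[pl(T,u,27)[:2] for u in [(247,187),(317,202),(306,254),(234,239)]]
print(np.round(q,1).tolist(),"centre",np.mean(q,0))
o=nets.outline_of(T,"lever")
if o:
    ys,xs=np.nonzero(o[0]["pixels"]);print("lever",o[0]["score"],len(xs),xs.min(),xs.max(),ys.min(),ys.max())
    pts=np.array([pl(T,(x,y),222)[:2] for x,y in zip(xs,ys)]);m=pts.mean(0);w,v=np.linalg.eigh(np.cov((pts-m).T));print(m,v[:,1],np.sqrt(w))
    print(cv2.minAreaRect(pts.astype(np.float32)))
a=T["image"][165:275,215:345,::-1];a=cv2.resize(a,None,fx=6,fy=6,interpolation=cv2.INTER_CUBIC)
a=cv2.convertScaleAbs(a,alpha=1.5,beta=15)
cv2.imwrite("pics/t1.png",a[:600])
E
```

```text
('stand', 'side') [ 5.497e+02  1.141e+02 -5.000e-01] [1.9 2.  0.6]
('knob_mid', 'side') [547.  116.7 281.9] [1.6 0.6 1.2]
('lever_pivot', 'side') [507.6  78.6 210.2] [1.1 1.1 1.5]
('nose', 'side') [550.4 113.3 168.7] [0.8 0.5 0.6]
('pad_face', 'side') [552.1 116.4 147.4] [1.6 1.1 1. ]
('stand', 'top') [549.5 112.8   1.6] [0.5 1.6 1.9]
('knob_mid', 'top') [548.2 113.4 283.5] [1.1 1.2 0.9]
('lever_pivot', 'top') [510.3  76.8 213.2] [0.9 1.4 0.9]
('lever_pad', 'top') [488.6  22.8 210.8] [12.7 31.1  1.4]
('lever_pad', 'side') [522.9  77.9 259.2] [33.9 52.7 32.4]
('nose', 'top') [549.4 111.2 282.1] [0. 0. 0.]
[[673.8, 228.6], [605.0, 1.6], [439.5, 49.4], [505.5, 276.7]] centre [555.9886054  139.06579675]
lever 0.64 142 287 322 224 238
[491.65346583  49.79239147] [0.36120031 0.93248825] [ 3.99999696 31.42405661]
((491.55322265625, 41.08113098144531), (100.41759490966797, 19.67957878112793), 72.32718658447266)
```

View pics/t1.png

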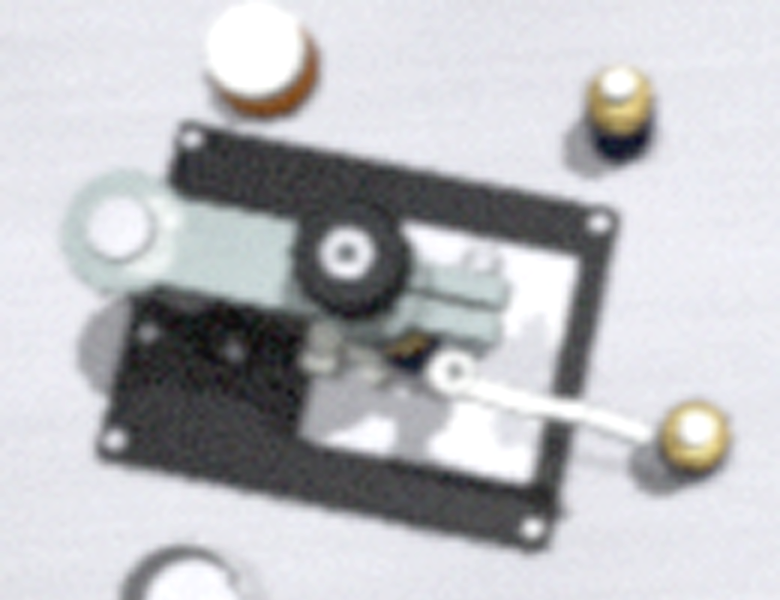

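The top crop shows the knob at crop (348,253), the lever pivot at (455,370) and the lever tip at about (650,433). The stand's yaw is about -0.29 and the lever angle about 0.08. I'm moving to the lever.

Emit:
{"name": "servo_tool", "arguments": {"grip": [0.036,0.036,0.036,0.036,0.036,0.036,0.036,0.036,0.036,0.036], "xyz": [[0,0,-0.045],[0,0,-0.045],[-0.027,-0.027,0],[-0.027,-0.027,0],[-0.027,-0.027,0],[-0.027,-0.027,0],[-0.027,-0.027,0],[-0.027,-0.027,0],[-0.027,-0.027,0],[-0.027,-0.027,0]], "turn": [0,0,0,0,0,0,0,0,0,0]}}

```text
time_s: 5.05
position: [315.6, 306.5, 321.5]
tool_rot: [0.445, 3.109, 0.001]
ft_force: [1.6, -0.0, -0.8]
grip_width: 0.423
grasp_force: 0.0
```

Emit:
{"name": "servo_tool", "arguments": {"grip": [0.036,0.036,0.036,0.036,0.036,0.036,0.036,0.036,0.036,0.036], "xyz": [[-0.027,-0.027,0],[-0.027,-0.027,0],[-0.027,-0.027,0],[-0.027,-0.027,0],[-0.027,-0.027,0],[-0.027,-0.027,0],[-0.027,-0.027,0],[-0.027,-0.027,0],[-0.027,-0.027,0],[0,0,0]], "turn": [0,0,0,0,0,0,0,0,0,0]}}

```text
time_s: 6.05
position: [481.4, 2.9, 320.4]
tool_rot: [-0.452, -3.108, 0.001]
ft_force: [-1.0, 0.2, -0.1]
grip_width: 0.417
grasp_force: 0.0
```

Emit:
{"name": "servo_tool", "arguments": {"grip": [0.036,0.036,0.036,0.036,0.036,0.036,0.036,0.036,0.036,0.036], "xyz": [[0,0,0],[0,0,0],[0,0,0],[0,0,0],[0,0,0],[0,0,0],[0,0,0],[0,0,0],[0,0,0],[0,0,0]], "turn": [-8.5,-8.5,-8.5,-8.5,-8.5,-8.5,-8.5,-8.5,-8.5,-8.5]}}

```text
time_s: 7.05
position: [479.9, 6.9, 321.5]
tool_rot: [-1.78, 2.588, -0.0]
ft_force: [-0.5, 0.7, -0.2]
grip_width: 0.419
grasp_force: 0.0
```

Emit:
{"name": "servo_tool", "arguments": {"grip": [0.036,0.036,0.036,0.036,0.036], "xyz": [[0,0,0.035],[0,0,0.035],[0,0,0.035],[0,0,0.025],[0,0,0]], "turn": [0,0,0,0,0]}}

```text
time_s: 7.55
position: [478.1, 7.3, 188.0]
tool_rot: [1.771, -2.591, -0.007]
ft_force: [-0.5, -0.2, -0.2]
grip_width: 0.426
grasp_force: 0.0
```

```bash
python3 - <<'E'
from h import *
s=cams.get_image("side");t=cams.get_image("top")
f=lambda im,c:cv2.resize(im[c[1]:c[3],c[0]:c[2],::-1],(400,400),interpolation=cv2.INTER_CUBIC)
print(proj(s,[480,5,212]),proj(t,[480,5,212]))
cv2.imwrite("pics/c2.png",np.hstack([f(s["image"],(250,130,340,220)),f(t["image"],(250,180,350,280))]))
E
```

```text
[291.59010877 187.79295231] [318.31210575 234.24715709]
```

View pics/c2.png

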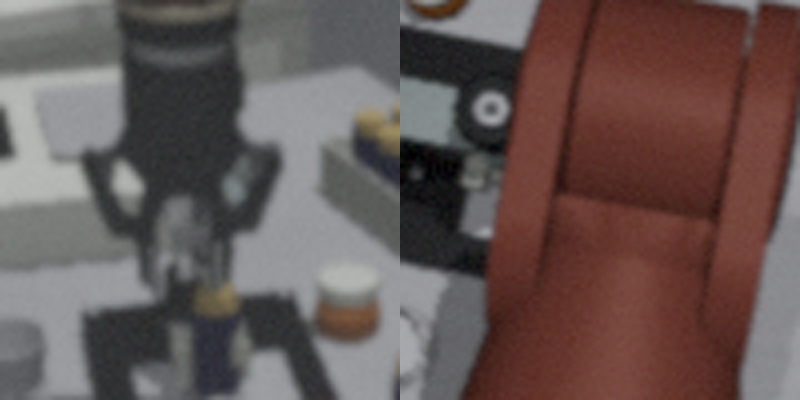

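The side crop (left half) shows the lever between the two fingers at about (180,240). I'll cage it loosely and swing it open.

Emit:
{"name": "servo_tool", "arguments": {"grip": [0.016,0.016,0.016,0.016,0.016,0.016,0.016,0.016,0.016,0.016], "xyz": [[0,0,0],[0,0,0],[-0.0008,0.0109,0],[-0.0008,0.0109,0],[-0.0008,0.0109,0],[-0.0008,0.0109,0],[-0.0008,0.0109,0],[-0.0008,0.0109,0],[-0.0008,0.0109,0],[0,0,0]], "turn": [0,0,8,8,8,8,8,8,8,0]}}

```text
time_s: 8.65
position: [432.7, 62.8, 192.5]
tool_rot: [-0.345, 3.121, -0.001]
ft_force: [0.3, 0.1, 0.6]
grip_width: 0.183
grasp_force: 0.0
```

Emit:
{"name": "servo_tool", "arguments": {"grip": [0.016,0.016,0.016,0.016,0.016], "xyz": [[-0.0008,0.0109,0],[-0.0008,0.0109,0],[-0.0008,0.0109,0],[-0.0008,0.0109,0],[0,0,0]], "turn": [8,8,8,8,0]}}

```text
time_s: 9.15
position: [435.6, 105.7, 192.0]
tool_rot: [0.523, 3.097, 0.0]
ft_force: [-0.8, -0.5, -0.0]
grip_width: 0.19
grasp_force: 0.0
```

Emit:
{"name": "servo_tool", "arguments": {"grip": [0.016,0.016,0.016,0.016,0.016], "xyz": [[0,0.0027,0],[0,0.0027,0],[0,0.0027,0],[0,0.0027,0],[0,0,0]], "turn": [2,2,2,2,0]}}

```text
time_s: 9.65
position: [439.5, 114.7, 191.7]
tool_rot: [0.733, 3.054, -0.0]
ft_force: [0.6, -1.8, 1.5]
grip_width: 0.185
grasp_force: 0.9
```

Emit:
{"name": "servo_tool", "arguments": {"grip": [0.016,0.016,0.016,0.016], "xyz": [[0,0.0015,0],[0,0.0015,0],[0,0.0015,0],[0,0,0]], "turn": [0,0,0,0]}}

```text
time_s: 10.05
position: [440.6, 117.3, 191.5]
tool_rot: [-0.74, -3.053, 0.008]
ft_force: [-5.6, -16.3, 4.7]
grip_width: 0.19
grasp_force: 8.3
```

Emit:
{"name": "servo_tool", "arguments": {"grip": [0.04,0.04,0.05,0.06,0.07,0.084,0.084,0.084,0.084,0.084], "xyz": [[0,-0.003,0],[0,0,0],[0,0,-0.03],[0,0,-0.04],[0,0,-0.04],[0,0,-0.03],[-0.0246,0.012,0],[-0.0246,0.012,0],[-0.0246,0.012,0],[-0.0246,0.012,0]], "turn": [0,0,0,0,0,0,0,0,0,0]}}

```text
time_s: 11.05
position: [550.3, 114.7, 331.1]
tool_rot: [-0.739, -3.053, -0.002]
ft_force: [-0.1, -0.1, -0.4]
grip_width: 0.979
grasp_force: 0.0
```

Emit:
{"name": "servo_tool", "arguments": {"grip": [0.084,0.084,0.084,0.084,0.084,0.084,0.084,0.084,0.084,0.084], "xyz": [[0,0,0],[0,0,0],[0,0,0],[0,0,0],[0,0,0],[0,0,0],[0,0,0],[0,0,0],[0,0,0],[0,0,0]], "turn": [-8.5,-8.5,-8.5,-8.5,-8.5,-8.5,-8.5,-8.5,-8.5,-8.5]}}

```text
time_s: 12.05
position: [549.2, 114.7, 331.1]
tool_rot: [-1.526, 2.746, 0.002]
ft_force: [-0.7, 0.5, 0.1]
grip_width: 0.984
grasp_force: 0.0
```

Emit:
{"name": "servo_tool", "arguments": {"grip": [0.084,0.084,0.084,0.084,0.084,0.084,0.084,0.084,0.084,0.084], "xyz": [[0,0,0],[0,0,0],[0,0,0],[0,0,0],[0,0,0],[0,0,0],[0,0,0],[0,0,0],[0,0,0],[0,0,0]], "turn": [-8.5,-8.5,-8.5,-8.5,-8.5,-8.5,-8.5,-8.5,-8.5,0]}}

```text
time_s: 13.05
position: [549.2, 114.6, 331.1]
tool_rot: [-2.895, 1.217, 0.001]
ft_force: [-0.1, -0.1, -0.2]
grip_width: 0.982
grasp_force: 0.0
```

```bash
python3 - <<'E'
from h import *
st=bot.read_state();print(st["time_s"],st["position"].round(1) if hasattr(st["position"],"round") else st["position"],st["tool_rot"],np.round(st["joints"],2),st["grip_width"])
s=cams.get_image("side")
for t in "knob_mid nose pad_face lever_pad lever_pivot".split():
    for r in nets.pinpoint(s,t)[:2]: print(t,np.round(r["location"],1),round(r["score"],2))
cv2.imwrite("pics/s3.png",cv2.resize(s["image"][120:245,255:345,::-1],(432,600),interpolation=cv2.INTER_CUBIC))
E
```

```text
13.05 [549.2 114.6 331.1] [-2.89537572e+00  1.21734682e+00  8.12907697e-04] [-0.03  0.03  0.21  1.74  0.   -2.37] 0.9817120005513571
knob_mid [547.9 115.8 281.6] 0.5
nose [549.4 111.8 167.9] 0.52
pad_face [551.1 114.  145.9] 0.49
lever_pad [436.8 114.6 211. ] 0.58
lever_pivot [509.7  79.4 207.6] 0.78
```

View pics/s3.png

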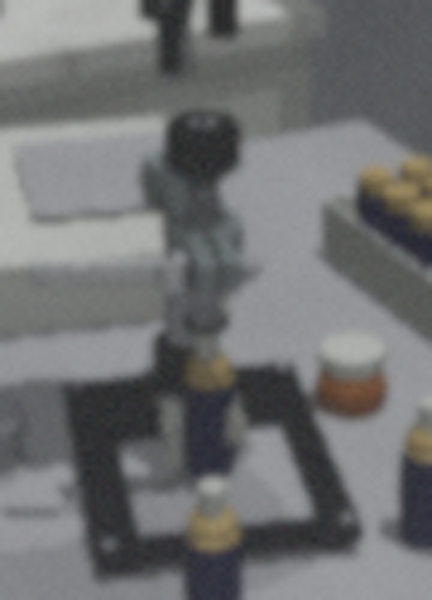

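The side crop shows the knob at (203,145) clear under the open fingers, and the pad at (207,322) just above the cap at (208,345). Next I'll lower and grip.

Emit:
{"name": "servo_tool", "arguments": {"grip": [0.084,0.084,0.084,0.07,0.06,0.055,0.045,0.045,0.045,0.045], "xyz": [[0,0,0.037],[0,0,0.037],[0,0,0],[0,0,0],[0,0,0],[0,0,0],[0,0,0],[0,0,0],[0,0,0],[0,0,0]], "turn": [0,0,0,0,0,0,0,0,0,0]}}

```text
time_s: 14.35
position: [550.3, 114.3, 259.7]
tool_rot: [-2.892, 1.223, -0.005]
ft_force: [-0.5, 0.5, 6.6]
grip_width: 0.57
grasp_force: 61.6
```

Emit:
{"name": "servo_tool", "arguments": {"grip": [0.045,0.045,0.045,0.045,0.045,0.045,0.045,0.045,0.045,0.045], "xyz": [[0,0,0.00045],[0,0,0.00045],[0,0,0.00045],[0,0,0.00045],[0,0,0.00045],[0,0,0.00045],[0,0,0.00045],[0,0,0.00045],[0,0,0.00045],[0,0,0]], "turn": [8,8,8,8,8,8,8,8,8,0]}}

```text
time_s: 15.35
position: [550.1, 114.2, 255.7]
tool_rot: [-1.614, 2.692, -0.003]
ft_force: [-0.6, -0.0, 6.9]
grip_width: 0.568
grasp_force: 61.7
```

```bash
cat > m.py <<'E'
from h import *
st=bot.read_state();print(round(st["time_s"],2),np.round(st["position"],1),np.round(st["ft_force"],1),np.round(st["moment"],2),np.round(st["joints"],2))
A={}
for i in range(4):
    s=cams.get_image("side")
    for t in "nose pad_face bottle".split():
        for r in nets.pinpoint(s,t)[:3]:
            l=r["location"]
            if np.hypot(l[0]-550,l[1]-114)<15: A.setdefault(t,[]).append(l)
for k,v in A.items(): print(k,len(v),np.mean(v,0).round(1),np.std(v,0).round(1))
E
python3 m.py
```

```text
15.35 [550.1 114.2 255.7] [-0.6 -0.   6.9] [ 0.01  0.32 -0.07] [-0.03 -0.01  0.02  1.6   0.   -1.11]
nose 3 [550.9 114.  163.5] [1.8 1.2 0.9]
pad_face 3 [551.8 116.  143.9] [0.7 0.8 1.3]
bottle 4 [551.5 110.8  30.4] [1.8 0.9 1.3]
```

Emit:
{"name": "servo_tool", "arguments": {"grip": [0.045,0.045,0.045,0.045,0.045,0.045,0.045,0.045,0.045,0.045], "xyz": [[0,0,0.00045],[0,0,0.00045],[0,0,0.00045],[0,0,0.00045],[0,0,0.00045],[0,0,0.00045],[0,0,0.00045],[0,0,0.00045],[0,0,0.00045],[0,0,0]], "turn": [8,8,8,8,8,8,8,8,8,0]}}

```text
time_s: 17.15
position: [550.0, 114.3, 251.7]
tool_rot: [0.276, 3.126, 0.0]
ft_force: [-1.7, 1.2, 7.4]
grip_width: 0.559
grasp_force: 61.7
```

```bash
python3 m.py
```

```text
17.15 [550.  114.3 251.7] [-1.7  1.2  7.4] [-0.07  0.49 -0.12] [-0.03 -0.01  0.02  1.59  0.    0.15]
nose 4 [550.5 113.9 159.9] [1.1 1.8 2.9]
pad_face 4 [550.4 115.3 142.8] [0.9 0.7 1.1]
bottle 4 [549.7 112.5  92.1] [  1.6   2.4 105.8]
```

Emit:
{"name": "servo_tool", "arguments": {"grip": [0.045,0.045,0.045,0.045,0.045,0.045,0.045], "xyz": [[0,0,0.00045],[0,0,0.00045],[0,0,0.00045],[0,0,0.00045],[0,0,0.00045],[0,0,0.00045],[0,0,0]], "turn": [8,8,8,8,8,8,0]}}

```text
time_s: 18.65
position: [550.0, 114.4, 249.0]
tool_rot: [1.524, 2.744, 0.003]
ft_force: [-0.6, 2.7, 8.6]
grip_width: 0.569
grasp_force: 61.8
```

```bash
python3 m.py; python3 - <<'E'
from h import *
im=np.mean([cams.get_image("side")["image"].astype(float) for _ in range(6)],0).clip(0,255).astype(np.uint8)
a=cv2.resize(im[160:230,272:324,::-1],(445,600),interpolation=cv2.INTER_CUBIC)
cv2.imwrite("pics/s4.png",cv2.convertScaleAbs(a,alpha=1.6,beta=10))
E
```

```text
18.65 [550.  114.4 249. ] [-0.6  2.7  8.6] [ 0.08  0.73 -0.13] [-0.03 -0.01  0.01  1.59  0.    0.99]
pad_face 5 [550.5 116.3 114.5] [ 1.6  1.6 57.6]
bottle 4 [551.3 112.   30.2] [1.6 0.9 1.9]
nose 3 [551.  112.7 156.7] [1.2 1.8 0.3]
```

View pics/s4.png

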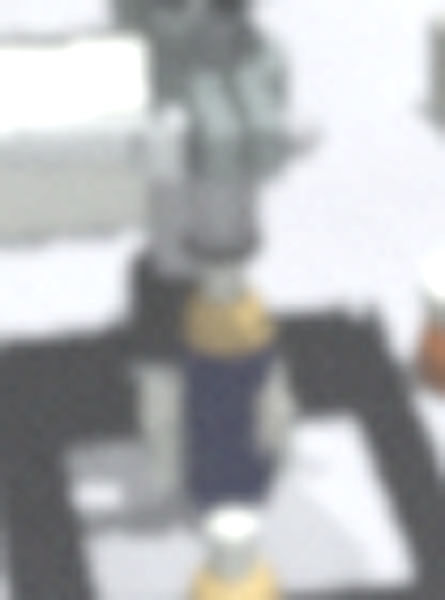

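The averaged crop shows the pad at about (222,248) bearing on the cap at (222,285), with the nose just above it. I estimate the travel at about 6 mm, so I'll turn a bit more and then check the profile.

Emit:
{"name": "servo_tool", "arguments": {"grip": [0.045,0.045,0.045,0.045], "xyz": [[0,0,0.0004],[0,0,0.0003],[0,0,0],[0,0,0]], "turn": [7,5,0,0]}}

```text
time_s: 20.15
position: [550.0, 114.5, 248.3]
tool_rot: [1.797, 2.574, 0.003]
ft_force: [-1.5, 1.8, 8.3]
grip_width: 0.565
grasp_force: 61.8
```

```bash
python3 - <<'E'
from h import *
L=[cams.get_image("side") for _ in range(12)];p=L[-1]
im=np.mean([q["image"].astype(float) for q in L],0);np.save("side4.npy",im)
st=bot.read_state();print(st["time_s"],np.round(st["moment"],2))
c=-p["R"].T@p["t"];ax=np.array([549.5,114,0]);d=(c-ax)[:2];d/=np.linalg.norm(d)
def f(r,z): return proj(p,[*(ax[:2]+d*r),z]).round(2)
for n,r,z in [("nose top ref z190",12.5,190),("nose edge",12.5,157),("rod@pad",8,150),("pad top front",16.5,150),("pad bot front",16.5,142),("cap bottom-ish",8.5,130),("collar",8.5,142)]: print(n,f(r,z))
u=int(round(f(12.5,157)[0]))
for v in range(178,200): print(v,im[v,u-7:u+8].mean(1).astype(int))
E
```

```text
20.75 [ 0.13  0.87 -0.09]
nose top ref z190 [296.94 177.45]
nose edge [297.13 186.3 ]
rod@pad [297.16 187.53]
pad top front [297.18 188.69]
pad bot front [297.23 190.8 ]
cap bottom-ish [297.27 192.81]
collar [297.2  189.69]
178 [116 116 109  89  71  70  80  86  86  81  74  75  81  85  89]
179 [114 114 109  90  74  72  80  85  86  82  75  76  83  92 100]
180 [107 108 104  91  79  78  83  85  86  83  80  82  92 104 116]
181 [ 97  98  97  91  84  84  87  88  87  86  84  89 106 123 133]
182 [ 90  91  92  90  86  87  90  90  90  87  87  97 118 136 143]
183 [ 90  91  92  88  87  87  90  93  91  88  87  99 123 141 147]
184 [ 90  91  91  90  86  88  91  92  92  88  87 100 125 142 148]
185 [ 91  91  91  89  85  86  89  91  90  87  85  98 124 142 147]
186 [ 90  90  89  85  82  83  87  90  90  85  82  93 118 139 148]
187 [ 90  90  86  77  75  79  83  86  85  82  78  84 110 138 147]
188 [ 88  89  86  74  69  72  76  77  77  76  73  82 110 137 147]
189 [ 83  88  88  78  69  67  66  66  67  67  74  94 122 142 149]
190 [ 78  87  89  84  79  76  71  74  75  80  94 118 137 146 149]
191 [ 69  78  82  81  82  82  86  89  93  97 113 134 146 150 150]
192 [ 55  62  65  67  71  79  91 100 102 103 115 135 146 150 150]
193 [ 49  50  51  55  61  74  91 100 102 101 109 128 141 148 150]
194 [ 45  47  48  53  62  75  89  96  99  97 102 118 131 142 146]
195 [ 47  47  48  56  67  78  83  90  93  97 102 112 119 128 132]
196 [ 47  48  49  56  70  80  83  87  92  99 107 108 105 103 101]
197 [ 45  47  49  59  71  79  84  86  90  95 102 102  94  83  71]
198 [46 48 50 59 71 80 82 84 86 87 93 95 92 81 63]
199 [46 46 50 58 69 76 80 82 84 83 86 90 86 74 58]
```

```bash
python3 - <<'E'
from h import *
A={"nose":[],"pad_face":[],"knob_mid":[]}
for i in range(12):
    s=cams.get_image("side")
    for t in A:
        for r in nets.pinpoint(s,t)[:2]:
            l=r["location"]
            if np.hypot(l[0]-550,l[1]-114)<12: A[t].append(l[2])
for t in A: print(t,np.round(A[t],1),np.median(A[t]))
print(bot.read_state()["time_s"])
E
```

```text
nose [ 1.579e+02  1.573e+02 -1.000e-01  1.580e+02  1.576e+02  1.550e+02
  1.564e+02  1.565e+02  2.000e-01  1.578e+02  1.558e+02  1.551e+02
  1.575e+02  1.579e+02] 156.9
pad_face [144.3  29.  154.8 144.2 138.6 147.3 143.8 141.9 141.9 141.5 141.6 142.4] 142.15
knob_mid [271.6 270.3 270.6 272.1 272.  268.9  -2.1 271.6 267.  272.3 269.3 270.7
 268.4] 270.6
23.15
```

Emit:
{"name": "servo_tool", "arguments": {"grip": [0.084,0.084,0.084,0.084,0.084,0.084,0.084,0.084,0.084,0.084], "xyz": [[0,0,0],[0,0,0],[0,0,0],[0,0,0],[0,0,-0.02],[0,0,-0.03],[0,0,-0.03],[0,0,0],[0,0,0],[0,0,0]], "turn": [0,0,0,0,0,0,0,0,-8.5,-8.5]}}

```text
time_s: 24.15
position: [549.3, 114.2, 325.4]
tool_rot: [-1.389, -2.818, 0.0]
ft_force: [-0.3, 0.1, -0.1]
grip_width: 0.983
grasp_force: 0.0
```

Emit:
{"name": "servo_tool", "arguments": {"grip": [0.05,0.036,0.036,0.036,0.036,0.036,0.036,0.036,0.036,0.036], "xyz": [[0,0,0],[0,0,0],[0,0,0],[0.0244,-0.013,0],[0.0244,-0.013,0],[0.0244,-0.013,0],[0.0244,-0.013,0],[0,0,0],[0,0,0],[0,0,0]], "turn": [-8.5,-8.5,-8.5,0,0,0,0,0,0,0]}}

```text
time_s: 25.15
position: [439.2, 112.7, 325.4]
tool_rot: [-0.742, -3.053, -0.0]
ft_force: [-0.3, 0.5, -1.1]
grip_width: 0.425
grasp_force: 0.0
```

Emit:
{"name": "servo_tool", "arguments": {"grip": [0.036,0.036,0.036,0.036,0.036,0.03,0.02,0.016,0.016,0.016], "xyz": [[0,0,0.035],[0,0,0.035],[0,0,0.035],[0,0,0.029],[0,0,0],[0,0,0],[0,0,0],[0,0,0],[0,0,0],[0,0,0]], "turn": [0,0,0,0,0,0,0,0,0,0]}}

```text
time_s: 26.15
position: [439.1, 112.8, 192.5]
tool_rot: [0.742, 3.052, 0.0]
ft_force: [-0.6, 0.3, -0.1]
grip_width: 0.187
grasp_force: 0.0
```

Emit:
{"name": "servo_tool", "arguments": {"grip": [0.016,0.016,0.016,0.016,0.016,0.016,0.016,0.016,0.016,0.016], "xyz": [[-0.0008,-0.0109,0],[-0.0008,-0.0109,0],[-0.0008,-0.0109,0],[-0.0008,-0.0109,0],[-0.0008,-0.0109,0],[-0.0008,-0.0109,0],[-0.0008,-0.0109,0],[-0.0008,-0.0109,0],[-0.0008,-0.0109,0],[0,0,0]], "turn": [-8,-8,-8,-8,-8,-8,-8,-8,-8,0]}}

```text
time_s: 27.15
position: [453.3, 21.2, 191.9]
tool_rot: [-1.196, 2.905, -0.0]
ft_force: [-0.5, -0.2, -0.7]
grip_width: 0.186
grasp_force: 0.0
```

Emit:
{"name": "servo_tool", "arguments": {"grip": [0.016,0.016,0.016,0.016,0.016,0.016], "xyz": [[-0.0008,-0.0109,0],[-0.0008,-0.0109,0],[-0.0008,-0.0109,0],[0,-0.0027,0],[0,-0.0027,0],[0,0,0]], "turn": [-8,-8,-8,-2,-2,0]}}

```text
time_s: 27.75
position: [484.9, 2.6, 191.8]
tool_rot: [1.857, -2.533, -0.001]
ft_force: [-1.2, 1.6, 0.2]
grip_width: 0.187
grasp_force: 0.6
```

Emit:
{"name": "servo_tool", "arguments": {"grip": [0.016,0.016,0.016,0.016], "xyz": [[0,-0.0015,0],[0,-0.0015,0],[0,-0.0015,0],[0,0,0]], "turn": [0,0,0,0]}}

```text
time_s: 28.15
position: [485.4, 2.5, 191.3]
tool_rot: [1.855, -2.529, -0.011]
ft_force: [-22.8, 7.2, 10.7]
grip_width: 0.189
grasp_force: 12.0
```

Emit:
{"name": "servo_tool", "arguments": {"grip": [0.016,0.025,0.036,0.036,0.036,0.036,0.036,0.036,0.036,0.036], "xyz": [[0,0.006,0],[0,0,0],[0,0,0],[0,0,0],[0,0,-0.035],[0,0,-0.035],[0,0,-0.035],[0,0,-0.035],[0,0,0],[0,0,0]], "turn": [0,0,0,0,0,0,0,0,0,0]}}

```text
time_s: 29.15
position: [484.4, 2.4, 332.2]
tool_rot: [-1.86, 2.53, -0.002]
ft_force: [0.2, 0.6, 0.5]
grip_width: 0.423
grasp_force: 0.0
```

Emit:
{"name": "servo_tool", "arguments": {"grip": [0.036,0.036,0.036,0.036,0.036,0.036,0.036,0.036,0.036,0.036], "xyz": [[0,0.03,0],[0,0.03,0],[0,0.03,0],[0.015,0.025,0],[0.015,0.025,0],[0.03,0,0],[0.03,0,0],[0.03,0,0],[0.03,0,0],[0,0,0]], "turn": [0,0,0,0,0,0,0,0,0,0]}}

```text
time_s: 30.15
position: [304.6, -101.3, 330.0]
tool_rot: [1.855, -2.534, -0.003]
ft_force: [0.5, 0.6, -0.4]
grip_width: 0.425
grasp_force: 0.0
```

```bash
python3 - <<'E'
from h import *
st=bot.read_state();print(st["time_s"],st["position"])
for i in range(3):
  T=cams.get_image("top");S=cams.get_image("side")
  for p in (T,S):
    for t in("lever_pad","lever_pivot","nose","bottle"):
      for r in nets.pinpoint(p,t)[:3]: print(t,np.round(r["location"],1),end=";")
  print()
a=cv2.resize(T["image"][165:265,215:345,::-1],None,fx=6,fy=6,interpolation=cv2.INTER_CUBIC)
cv2.imwrite("pics/t5.png",cv2.convertScaleAbs(a,alpha=1.5,beta=15))
E
```

```text
30.15 [ 304.59960545 -101.33656789  330.01751537]
lever_pad [484.7   5.6 208.2];lever_pivot [510.4  76.6 209.5];bottle [552.4 114.7  26.5];bottle [662.3  -8.    3.3];bottle [483.6 -33.9   1.2];lever_pad [479.1   1.4 211.8];lever_pivot [507.   79.5 212.1];lever_pivot [408.3 370.8  -1.3];nose [552.2 114.8 157.2];bottle [485.7 -34.2   4.4];bottle [548.7 116.5   1.5];bottle [662.7  -4.7  -4.1];
lever_pad [486.6   0.7 211. ];lever_pivot [508.6  79.8 213.1];lever_pivot [554.  114.8  27.1];lever_pivot [ 409.9 -376.1   -2.2];nose [414.1 370.5   1.3];bottle [ 6.624e+02 -6.500e+00 -2.000e-01];bottle [481.6 -26.5   1.3];bottle [552.3 114.7  28.5];lever_pad [481.7   1.8 210.8];lever_pivot [716.4 189.7   1.3];lever_pivot [506.2  81.8 206.2];nose [553.1 113.3 157.3];nose [413.7 246.4  -2.9];bottle [482.8 -35.6   4. ];bottle [661.7  -6.1  -3.7];bottle [551.1 112.4  34.2];
lever_pad [488.9   4.1 210.9];lever_pivot [511.4  81.1 210.7];bottle [661.3  -9.2   2.1];bottle [ 4.842e+02 -3.170e+01 -2.000e-01];bottle [550.3 114.3  25.8];lever_pad [479.7   2.5 213.8];lever_pivot [507.   80.1 211.4];nose [552.  112.6 157.2];bottle [ 4.824e+02 -3.240e+01 -1.000e-01];bottle [660.6  -5.9  -2. ];bottle [550.4 111.2  30.1];
```

View pics/t5.png

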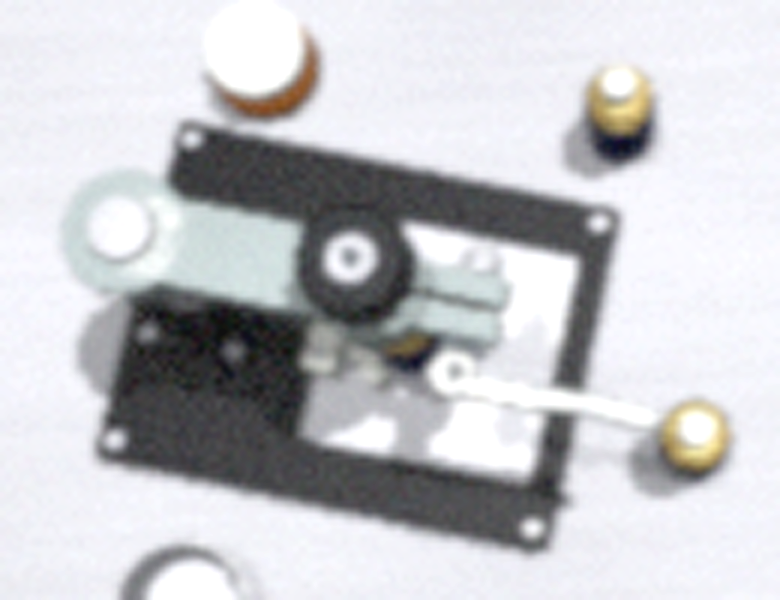

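The top crop shows the lever back along the stand's -y, with its tip at (655,417). It was at (650,433) at the start, so it is now against the closed stop. The bottles haven't moved and the nose is at about 157 mm, which puts the plunger about 7 mm in. Handing in.

```bash
python3 -c "
from cell import bot
print(bot.sign_off())"
```

```text
the job is handed in; nothing more can be done
None
```

The job is handed in: I opened the lever to its stop, screwed the knob down until the plunger was about 7 mm into the nose (estimated from averaged camera readings, good to a millimetre or so), then closed the lever to its stop, and the last pictures showed none of the bottles shifted.

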